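Run a fingertip along the spice box to shut its row of lids

ROBOT

A 6-joint arm with a two-finger parallel gripper is mounted at the origin on the work surface. World frame = base frame: x ahead of the robot, y to its left, z up, the work surface at z = 0. Lengths are in m, angles in rad, forces in N, time in s.
With the tool pointing down it reaches from about 0.25 to 0.775 m from the base axis. Payload 4 kg.
Tool frame: the origin (TCP) lies at the very end of the fingers, on their centre line; the grasp point (between the pads) lies grasp_offset behind it (grasp_offset is the distance from the TCP to the grasp point, in m); z points along the fingers, y is the line along which they close (so a half turn about z gives the same grasp; the last joint's range is limited). The gripper opens to 94 mm and grips with 3 to 60 N. Pads are 16 mm wide; open, the fingers measure 119 mm over their backs; the gripper's body (75 mm by 177 mm) begins 78 mm behind the grasp point.
Start: joints at [-1.214, 0.087, 1.371, -0, 1.684, -0.103], TCP at [0.244, -0.493, 0.206] pointing down, gripper open.
Joint ranges: [-3.1, 3.1], [-0.76, 2.03], [0.27, 2.55], [-1.08, 4.22], [0.17, 2.65], [-2.57, 2.57]. Speed limits (rad/s): [2.79, 2.79, 3.14, 3.14, 3.14, 3.14].

INTERFACE

Orientations are given as a unit quaternion [w, x, y, z].
In Python, from station import * gives the robot as it stands. The module is installed in compiled form; this text tells all that it offers.
- The arm moves only by the shell command python3 -m inch 'ROWS' [FORCE]. ROWS is JSON, a list of rows, each a list of 7 numbers: the shift along the tool's x, y, z each as a share of 120 mm, from -1 to 1, then the turn, a rotation vector about the tool's x, y, z each as a share of 60 degrees, from -1 to 1, then the finger opening in mm, from 0 to 94. In form: [[tx, ty, tz, rx, ry, rz, jaw], ...]. A call has 1 to 10 rows; each row is the pose to reach, as a shift and turn from the pose commanded when the call began, along the tool's axes at that moment; what a row does not reach only later rows make up. A row lasts 1/12 s, in which the tool goes at most 41.7 mm and 7.16 degrees, less where a joint would pass 70% of its speed; a pose out of reach is approached as far as the arm can. A call with a number of a shift or a turn outside -1 to 1 is refused whole. A call with a gripper value outside its range is refused whole. The fingers move at their own pace and stop on an object; FORCE is the grip in N (left out, the last holds). Time passes only in rows, so rows that repeat a pose let the fingers close. It gives the time, the measured TCP pose, the force, the opening and the grip force at its end, in the units of the state.
- read_state(): the state, without advancing time (a new reading comes with each control period).
- get_image(name): name is "scene" or "top"; returns a dict with "image" (400x640x3 uint8, red, green, blue), "fx", "fy", "cx", "cy" (pixels), "dist" ([k1, k2, p1, p2, k3] as OpenCV has them; the pictures are not rectified), "eye" and "rotation" of the camera in the world. Camera axes: x right, y down, z forward; pixel columns grow to the right and rows downward; lengths in m; the calibration is good to about 2 mm. A picture is of the moment at which its call begins. There is no depth.
- sign_off(): hands the job in; it is judged then, once.
The state is a dict: "time_s": time; "joint_pos": joint angles; "dq": joint speeds; "joint_torque": joint torques, N m; "eef_pos": TCP position; "tcp_rot": TCP orientation; "contact_force": force on the tool from outside, world axes, zero at the start; "wrist_torque": the same for the moment, N m; "finger_gap": opening from 0.0 (shut) to 1.0 (fully open); "finger_force": force on a finger pad.
Only numpy, scipy, OpenCV 4.12 (cv2) and the standard library are available. Lean on these libraries where they do the work, as an engineer would, in place of code of your own. Each camera call takes 0.05 s, during which the arm holds its last target. There are 200 camera calls.

TASK

The long spice box on the counter has its five flip lids standing open. Run your fingertips lightly along the top of the row, from the end with the ball knob to the plain end, folding the lids down one after the other in that order until all five lie shut flat. Do not pick anything up: the box stays where it stands, and the mug, jar and tin beside it are not to be moved.

Things in the scene. Friction and masses are not known exactly. Their poses are not given: they have to be found in the camera images.
- spice_box: Wooden spice box, loose, about 0.9 kg; 228 mm long (its y), 70 mm wide (x), walls 44 mm high. Origin: centre of its underside, z up. Five flip lids in a row along y at 44 mm pitch, lid 1 at the +y end (which carries a ball knob) to lid 5 at the plain -y end. Shut lids' tops lie 48 mm above the counter. Opening swings a lid's free edge up and back towards the knob end.
- knob (a point): centre of the steel ball knob (20 mm across) on the box's first end, at y = +128 mm, z = 22 mm in the box frame; it stays below the box's top edge. A fingertip moving just above 48 mm height from this end to the plain end folds each lid down in turn.
- lid1 (a joint): Angle (rad) of lid 1 from the knob end: 0 shut flat, 1.57 upright, stop at 1.8. Hinge pin (radius 4 mm, along the box's x) at y = 110 mm, z = 44 mm in the box frame; lid 66 mm wide (x), 4 mm thick, when shut reaching 39 mm from the pin towards -y. Stiff hinge, no spring or catch: turns at about 0.006 N m and stays where it is left.
- lid2 (a joint): Angle (rad) of lid 2 from the knob end: 0 shut flat, 1.57 upright, stop at 1.8. Hinge pin (radius 4 mm, along the box's x) at y = 66 mm, z = 44 mm in the box frame; lid 66 mm wide (x), 4 mm thick, when shut reaching 39 mm from the pin towards -y. Stiff hinge, no spring or catch: turns at about 0.006 N m and stays where it is left.
- lid3 (a joint): Angle (rad) of lid 3 from the knob end: 0 shut flat, 1.57 upright, stop at 1.8. Hinge pin (radius 4 mm, along the box's x) at y = 22 mm, z = 44 mm in the box frame; lid 66 mm wide (x), 4 mm thick, when shut reaching 39 mm from the pin towards -y. Stiff hinge, no spring or catch: turns at about 0.006 N m and stays where it is left.
- lid4 (a joint): Angle (rad) of lid 4 from the knob end: 0 shut flat, 1.57 upright, stop at 1.8. Hinge pin (radius 4 mm, along the box's x) at y = -22 mm, z = 44 mm in the box frame; lid 66 mm wide (x), 4 mm thick, when shut reaching 39 mm from the pin towards -y. Stiff hinge, no spring or catch: turns at about 0.006 N m and stays where it is left.
- lid5 (a joint): Angle (rad) of lid 5 from the knob end: 0 shut flat, 1.57 upright, stop at 1.8. Hinge pin (radius 4 mm, along the box's x) at y = -66 mm, z = 44 mm in the box frame; lid 66 mm wide (x), 4 mm thick, when shut reaching 39 mm from the pin towards -y. Stiff hinge, no spring or catch: turns at about 0.006 N m and stays where it is left.
- mug: white mug, 76 mm across, 85 mm high, with a handle; origin at the centre of its underside. Bystander.
- jar: glass jar with a steel cap, 68 mm across, 85 mm high; origin at the centre of its underside. Bystander.
- tin: round food tin with a paper label, 72 mm across, 100 mm high; origin at the centre of its underside. Bystander.

How it is judged:
On the way, in this order (a step that is already met when the one before it is completed fails the run):
1. lid 1 from the knob end lies shut (value of joint lid1 below 0.15 rad), for 0.05 s.
2. lid 2 from the knob end lies shut (value of joint lid2 below 0.15 rad), for 0.05 s.
3. lid 3 from the knob end lies shut (value of joint lid3 below 0.15 rad), for 0.05 s.
4. lid 4 from the knob end lies shut (value of joint lid4 below 0.15 rad), for 0.05 s.
5. lid 5 from the knob end lies shut (value of joint lid5 below 0.15 rad), for 0.05 s.
At the end, for the whole second after the job is handed in: All five lids are shut to within 0.15 rad (free edge at most about 6 mm up), the box stands flat and still within 25 mm of where it was (its knob within 35 mm), and mug, jar and tin stand upright within 20 mm of where they were (value of joint each of lid1, lid2, lid3, lid4, lid5 below 0.15 rad and linear speed of spice_box below 0.02 m/s and distance of spice_box from where it was at the start of the episode below 0.025 m and distance of knob from where it was at the start of the episode below 0.035 m and angle between spice_box's own z axis and vertical below 0.05 rad and distance of each of mug, jar, tin from where it was at the start of the episode below 0.02 m and angle between each of mug, jar, tin's own z axis and vertical below 0.1 rad); the robot touches nothing.
It fails at once if the spice box is lifted or tipped up (height (world z) of spice_box above 0.012 m or angle between spice_box's own z axis and vertical above 0.12 rad).
It fails at once if the spice box is pushed out of its place (its middle by more than 25 mm or its knob by more than 35 mm) (distance of spice_box from where it was at the start of the episode above 0.025 m or distance of knob from where it was at the start of the episode above 0.035 m).
It fails at once if the fingers press on the box or its lids with more than 30 N (contact force between the fingers and spice_box above 30 N).
It fails at once if a bystander (mug, jar, tin) is moved by more than 20 mm, lifted or tipped (distance of any of mug, jar, tin from where it was at the start of the episode above 0.02 m or angle between any of mug, jar, tin's own z axis and vertical above 0.2 rad).
It also fails if it takes over 42 s, if anything falls off the work surface, if the arm or the gripper's body presses on something with over 40 N, if the wrist force passes 120 N, or if a joint passes its speed limit or range.

## Working session

There is one attempt and no reset: what is moved stays moved. The work goes in short steps, Python scripts to look and compute and a shell command to move; the robot and the scene stay as the last step left them, time stands still between calls to the robot, and variables do not carry over. Pictures are saved under pics/ and viewed, at most 10 in all, crops included, and the job is handed in when it is done.

```bash
mkdir -p pics
cat > h.py <<'E'
from station import *
import numpy as np, cv2
def ray(c,u,v):
    K=np.array([[c["fx"],0,c["cx"]],[0,c["fy"],c["cy"]],[0,0,1]])
    p=cv2.undistortPoints(np.array([[[u,v]]],float),K,np.array(c["dist"]))[0,0]
    return np.array(c["eye"]),np.array(c["rotation"])@np.array([p[0],p[1],1])
def onz(c,u,v,z):
    e,d=ray(c,u,v); return e+d*(z-e[2])/d[2]
E
python3 - <<'E'
from h import *
for n in("top","scene"):
    c=get_image(n); cv2.imwrite(f"pics/{n}0.png",c["image"][:,:,::-1]); print(n,c["eye"],c["rotation"],c["fx"])
s=read_state(); print(s["time_s"],s["eef_pos"],s["tcp_rot"])
E
```

```text
top [0.43798194 0.01493594 0.83484642] [ 0.05524612 -0.69473295  0.7165985  -0.02793896] 493.7065850966437
scene [ 1.20966263 -0.05819787  0.57265785] [-0.32962089  0.67902803  0.58529842 -0.2961364 ] 442.08479838679307
0.1 [ 0.24389879 -0.49241694  0.20443904] [-9.86757726e-04  9.73687492e-01  2.27885233e-01 -1.22388540e-04]
```

View pics/top0.png

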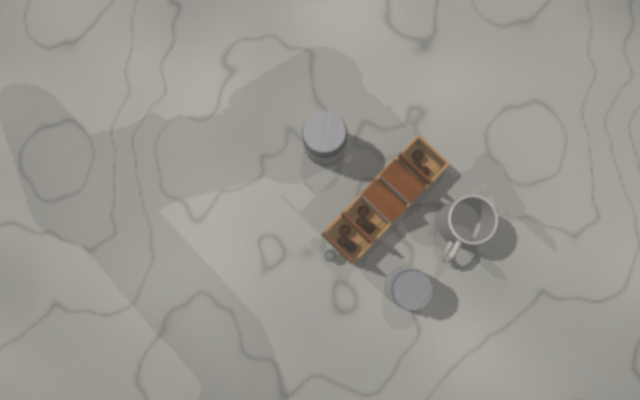

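View pics/scene0.png

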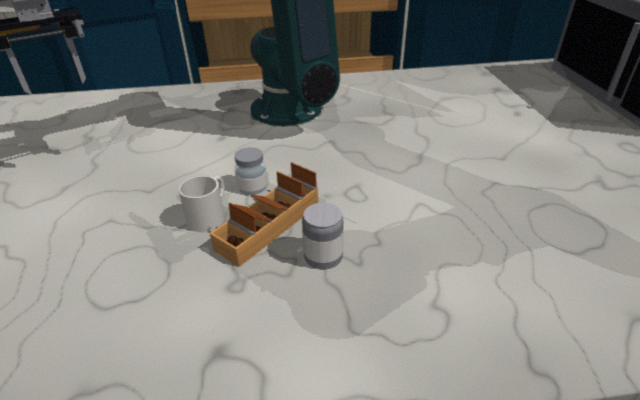

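The top view shows the box running diagonally. The knob is at about (331,255) at the lower left, and the plain end's corners are about (420,138) and (449,165). The tin is at (325,135), the mug at (472,220) and the jar at (411,290). Next I'll fix the quaternion handling, measure these points and zoom in.

```bash
sed -i 's/np.array(c\["rotation"\])@/R.from_quat(c["rotation"],scalar_first=True).apply(/; s/np.array(\[p\[0\],p\[1\],1\])$/np.array([p[0],p[1],1]))/; 2a from scipy.spatial.transform import Rotation as R' h.py
python3 - <<'E'
from h import *
c=get_image("top");im=c["image"]
hsv=cv2.cvtColor(im,cv2.COLOR_RGB2HSV)
m=((hsv[...,1]>90)&(hsv[...,0]<25)).astype(np.uint8)
m=cv2.morphologyEx(m,cv2.MORPH_OPEN,np.ones((3,3)))
k=max(cv2.findContours(m,0,2)[0],key=cv2.contourArea)
print(cv2.minAreaRect(k)); b=cv2.boxPoints(cv2.minAreaRect(k))
for p in b: print(p,onz(c,*p,.044)[:2])
print("knob",onz(c,331,255,.022)); print("tin",onz(c,325,131,.1),"jar",onz(c,412,290,.085),"mug",onz(c,472,220,.085), "handle",onz(c,450,255,.05))
a=cv2.resize(im[110:290,290:530],None,fx=3.3,fy=3.3,interpolation=2)
cv2.imwrite("pics/topz.png",a[:,:,::-1])
c=get_image("scene");a=cv2.resize(c["image"][140:280,170:360],None,fx=4.2,fy=4.2,interpolation=2)
cv2.imwrite("pics/scz.png",a[:,:,::-1])
E
```

```text
((414.25006103515625, 168.75003051757812), (42.42640686035156, 55.86143493652344), 45.0)
[379.50006 173.50003] [ 0.56817251 -0.0674445 ]
[419.00006 134.00003] [ 0.63117283 -0.13471252]
[449.00006 164.00003] [ 0.5798851  -0.18030078]
[409.50006 203.50003] [ 0.51786182 -0.11320909]
knob [0.43969225 0.01524494 0.022     ]
tin [0.62742197 0.01808933 0.1       ] jar [ 0.38393569 -0.10386214  0.085     ] mug [ 0.4855189  -0.19964077  0.085     ] handle [ 0.4338624  -0.17163938  0.05      ]
```

View pics/topz.png

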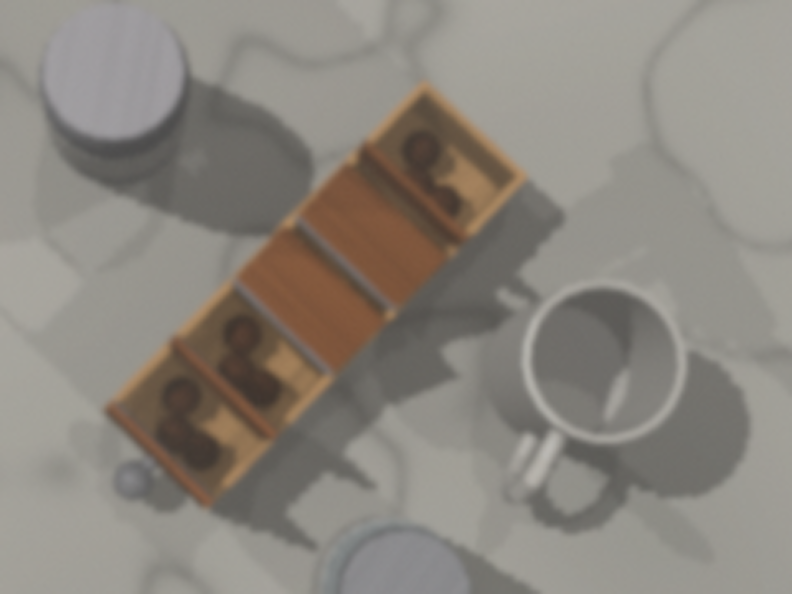

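View pics/scz.png

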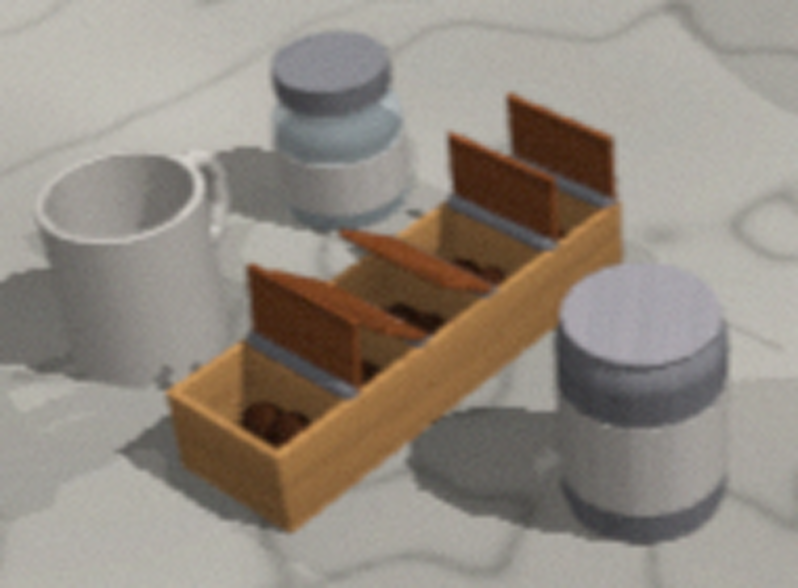

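The crops show lids 1, 2 and 5 near upright and lids 3 and 4 half open. The knob is at about (330,255). The plain end's corners give a width of 69 mm, and knob to plain end measures 240 mm against an expected 242, so the sizes agree. No bystander comes within 75 mm of the box axis, and the gripper body passes above them. Next I'll work out the approach.

```bash
cat >> h.py <<'E'
K=np.array([.4397,.0152]); P=np.array([.6055,-.1575]); U=(P-K)/np.linalg.norm(P-K); C=K+.128*U
def go(y,z):
    "shares to reach box-y, height z with tool y along U"
    s=read_state(); r=R.from_quat(s["tcp_rot"],scalar_first=True); p=np.array(s["eef_pos"])
    t=np.r_[C-U*y,z]; Rt=R.from_matrix(np.c_[np.cross(np.r_[U,0],[0,0,-1]),np.r_[U,0],[0,0,-1]])
    print("t",s["time_s"],"p",p.round(4),"boxy,off",(-(p[:2]-C)@U).round(4),((p[:2]-C)@[-U[1],U[0]]).round(4))
    print("shift",(r.inv().apply(t-p)/.12).round(3),"turn",((r.inv()*Rt).as_rotvec()/np.radians(60)).round(3),"F",np.round(s["contact_force"],2),"gap",s["finger_gap"])
E
python3 -c "
from h import *
go(.155,.2); print(C,U)"
```

```text
t 0.2 p [ 0.244  -0.4926  0.2048] boxy,off -0.1027 -0.4929
shift [ 3.272 -3.283  0.044] turn [-0.001 -0.    -0.291] F [ 0.08 -0.19  0.02] gap 1.0042700351751268
[ 0.5283463  -0.07713544] [ 0.69254922 -0.72137063]
```

```bash
python3 -m inch '[[0.82,-0.82,0,0,0,0,0],[0.82,-0.82,0,0,0,0,0],[0.82,-0.82,0,0,0,0,0],[0.82,-0.82,0,0,0,0,0],[0.82,-0.82,0,0,0,0,0]]'
python3 -m inch '[[0.82,-0.82,0,0,0,0,0],[0.82,-0.82,0,0,0,0,0],[0.82,-0.82,0,0,0,0,0],[0.82,-0.82,0,0,0,0,0],[0.82,-0.82,0,0,0,0,0]]'
python3 -m inch '[[0.82,-0.82,0,0,0,0,0],[0.82,-0.82,0,0,0,0,0],[0.82,-0.82,0,0,0,0,0],[0.82,-0.82,0,0,0,0,0],[0.82,-0.82,0,0,0,0,0]]'
python3 -m inch '[[0.82,-0.82,0,0,0,-0.29,0],[0.82,-0.82,0,0,0,-0.29,0],[0.82,-0.82,0,0,0,-0.29,0],[0.82,-0.82,0,0,0,-0.29,0],[0.82,-0.82,0,0,0,-0.29,0],[0.82,-0.82,0,0,0,-0.29,0]]'
python3 -c "
from h import *
go(.155,.1)"
```

```text
time_s: 0.62
eef_pos: [0.2895, -0.3585, 0.2059]
tcp_rot: [0.0, 0.973, 0.23, 0.0]
contact_force: [-0.1, 0.7, -0.1]
finger_gap: 0.681
finger_force: 0.0
time_s: 1.03
eef_pos: [0.3339, -0.2278, 0.2058]
tcp_rot: [0.0, 0.973, 0.23, 0.0]
contact_force: [0.7, 0.3, -0.8]
finger_gap: 0.328
finger_force: 0.0
time_s: 1.45
eef_pos: [0.3786, -0.0966, 0.2055]
tcp_rot: [0.0, 0.973, 0.23, 0.0]
contact_force: [-1.2, 0.0, -0.1]
finger_gap: 0.008
finger_force: 0.0
time_s: 1.95
eef_pos: [0.4227, 0.0327, 0.2051]
tcp_rot: [0.001, 0.928, 0.372, -0.001]
contact_force: [0.1, 0.0, 0.2]
finger_gap: 0.006
finger_force: 0.0
t 1.95 p [0.4227 0.0327 0.2051] boxy,off 0.1524 -0.0001
shift [ 0.003 -0.022  0.876] turn [ 0.001  0.002 -0.002] F [0.07 0.   0.17] gap 0.006108794809425963
```

```bash
python3 -m inch '[[0,0,0.88,0,0,0,0],[0,0,0.88,0,0,0,0],[0,0,0.88,0,0,0,0],[0,0,0.88,0,0,0,0],[0,0,0.88,0,0,0,0]]' >/dev/null
python3 -m inch '[[0,0,0.2,0,0,0,0],[0,0,0.2,0,0,0,0],[0,0,0.2,0,0,0,0],[0,0,0.2,0,0,0,0]]' >/dev/null
python3 - <<'E'
from h import *
go(.1,.051)
c=get_image("top"); cv2.imwrite("pics/t2.png",cv2.resize(c["image"][110:290,290:530],None,fx=3.3,fy=3.3)[:,:,::-1])
go(.1,.051)
E
```

```text
t 2.7 p [0.4236 0.0339 0.0782] boxy,off 0.1526 0.0013
shift [-0.011  0.438  0.228] turn [ 0.003 -0.002 -0.002] F [0.26 0.3  0.14] gap 0.005698015408562367
t 2.75 p [0.4237 0.034  0.0782] boxy,off 0.1527 0.0015
shift [-0.012  0.438  0.228] turn [ 0.003 -0.002 -0.002] F [ 0.28 -0.05  0.06] gap 0.0023775678703190613
```

View pics/t2.png

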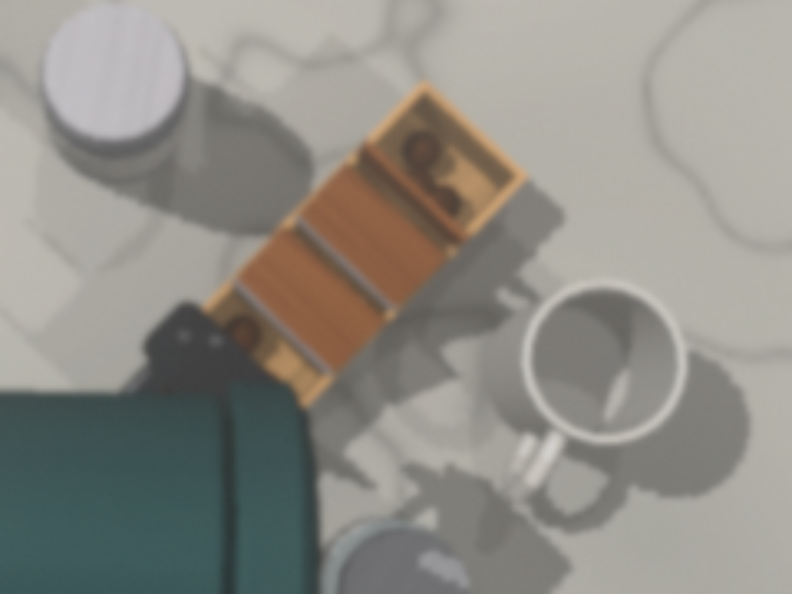

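The box is unmoved at (crop) 424,83 to 526,176, and the gripper is over the knob end, clear of the jar. Now I'll lower to about 51.5 mm and start the sweep.

```bash
python3 -m inch '[[0,0,0.222,0,0,0,0],[0,0,0.222,0,0,0,0],[0,0,0.222,0,0,0,0],[0,0,0.222,0,0,0,0]]' >/dev/null
python3 -c "
from h import *
go(.1,.051)"
python3 -m inch '[[0,0.06,0,0,0,0,0],[0,0.12,0,0,0,0,0],[0,0.18,0,0,0,0,0],[0,0.24,0,0,0,0,0],[0,0.3,0,0,0,0,0],[0,0.36,0,0,0,0,0],[0,0.42,0,0,0,0,0],[0,0.42,0,0,0,0,0]]'
python3 -c "
from h import *
go(.06,.051)"
```

```text
t 3.0833 p [0.4228 0.0345 0.0505] boxy,off 0.1536 0.0011
shift [-0.009  0.447 -0.004] turn [ 0.001 -0.001 -0.001] F [-0.12  0.08 -1.45] gap 0.004817314767249108
time_s: 3.75
eef_pos: [0.4581, -0.0032, 0.0493]
tcp_rot: [0.001, 0.928, 0.372, 0.0]
contact_force: [0.2, 0.3, 0.1]
finger_gap: 0.008
finger_force: 0.0
t 3.75 p [ 0.4581 -0.0032  0.0493] boxy,off 0.102 0.0006
shift [-0.004  0.35  -0.014] turn [ 0.001  0.    -0.003] F [0.23 0.32 0.14] gap 0.008271768316617932
```

```bash
python3 -m inch '[[0,0.04,-0.01,0,0,0,0],[0,0.08,-0.01,0,0,0,0],[0,0.12,-0.01,0,0,0,0],[0,0.16,-0.01,0,0,0,0],[0,0.2,-0.01,0,0,0,0],[0,0.25,-0.01,0,0,0,0],[0,0.3,-0.01,0,0,0,0],[0,0.35,-0.01,0,0,0,0],[0,0.35,-0.01,0,0,0,0]]' | grep -E 'pos|contact'
python3 - <<'E'
from h import *
go(.06,.0505)
c=get_image("scene");cv2.imwrite("pics/s3.png",cv2.resize(c["image"][140:280,170:360],None,fx=4.2,fy=4.2)[:,:,::-1])
E
```

```text
eef_pos: [0.487, -0.0333, 0.0505]
contact_force: [-0.5, -0.5, -0.1]
t 4.5 p [ 0.487  -0.0333  0.0505] boxy,off 0.0603 0.0006
shift [-0.005  0.002  0.   ] turn [ 0.001 -0.    -0.002] F [-0.52 -0.54 -0.05] gap 0.003784208581739383
```

View pics/s3.png

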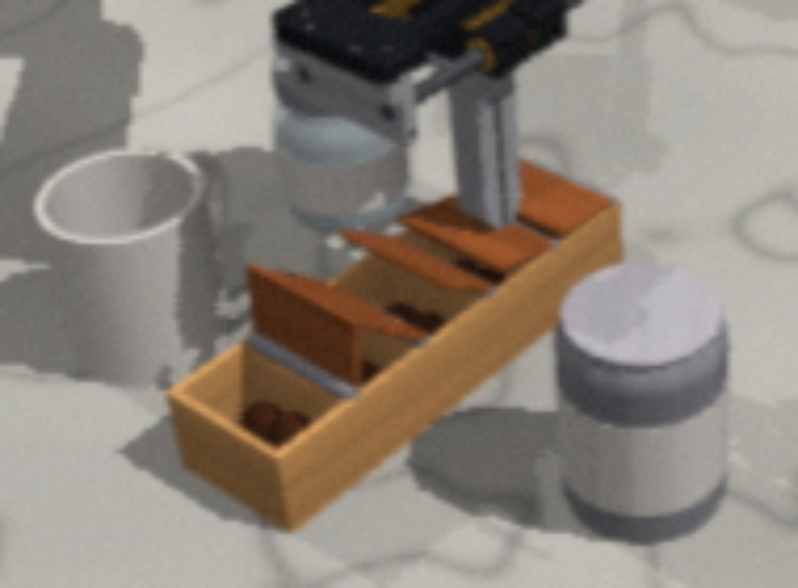

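Lid 1 lies flat, lid 2 is folding under the fingertips at about (490,225), and the box hasn't moved. I'll continue.

```bash
python3 -m inch '[[0,0.06,0,0,0,0,0],[0,0.12,0,0,0,0,0],[0,0.18,0,0,0,0,0],[0,0.24,0,0,0,0,0],[0,0.3,0,0,0,0,0],[0,0.36,0,0,0,0,0],[0,0.42,0,0,0,0,0],[0,0.48,0,0,0,0,0],[0,0.48,0,0,0,0,0]]' | grep -E 'pos|contact'
python3 -c "
from h import *
go(-.06,.0505)"
```

```text
eef_pos: [0.5269, -0.0751, 0.0505]
contact_force: [-0.6, 0.1, 0.8]
t 5.3 p [ 0.5269 -0.0751  0.0505] boxy,off 0.0025 0.0004
shift [-0.002  0.52   0.   ] turn [ 0.001 -0.    -0.002] F [-0.63  0.09  0.82] gap 0.007356985180594013
```

```bash
python3 -m inch '[[0,0.06,0,0,0,0,0],[0,0.12,0,0,0,0,0],[0,0.18,0,0,0,0,0],[0,0.24,0,0,0,0,0],[0,0.3,0,0,0,0,0],[0,0.36,0,0,0,0,0],[0,0.42,0,0,0,0,0],[0,0.48,0,0,0,0,0],[0,0.48,0,0,0,0,0]]' | grep -E 'pos|contact'
python3 -c "
from h import *
go(-.1,.0505)"
python3 -m inch '[[0,0.06,0,0,0,0,0],[0,0.12,0,0,0,0,0],[0,0.18,0,0,0,0,0],[0,0.24,0,0,0,0,0],[0,0.3,0,0,0,0,0],[0,0.36,0,0,0,0,0],[0,0.36,0,0,0,0,0]]' | grep -E 'pos|contact'
python3 - <<'E'
from h import *
go(-.1,.0505)
for n in("scene","top"):
    c=get_image(n);cv2.imwrite(f"pics/{n}4.png",cv2.resize(c["image"][110:290,160:530],None,fx=2.1,fy=2.1)[:,:,::-1])
E
```

```text
eef_pos: [0.5666, -0.1167, 0.0504]
contact_force: [-0.4, -0.5, -0.1]
t 6.05 p [ 0.5666 -0.1167  0.0504] boxy,off -0.0551 0.0002
shift [-0.001  0.375 -0.   ] turn [ 0.001  0.    -0.002] F [-0.36 -0.47 -0.1 ] gap 0.00293948908492563
eef_pos: [0.5966, -0.148, 0.0504]
contact_force: [-0.2, -0.4, 0.6]
t 6.6333 p [ 0.5966 -0.148   0.0504] boxy,off -0.0984 0.0001
shift [-0.001  0.013 -0.001] turn [ 0.001 -0.    -0.002] F [-0.17 -0.45  0.58] gap 0.0033923208080957907
```

View pics/scene4.png

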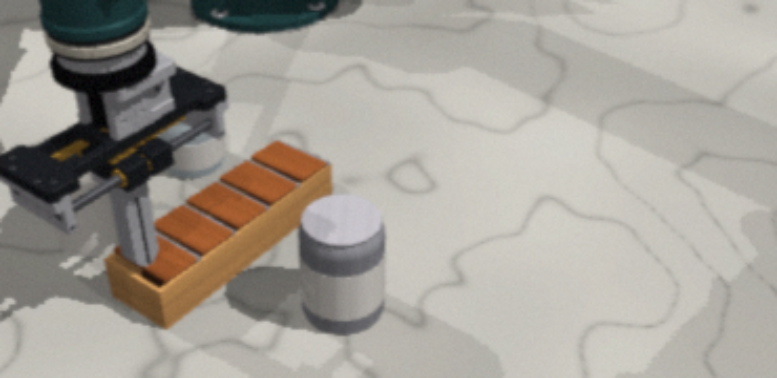

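The scene view shows all five lids flat, with the fingertips over lid 5 at about (140,260). I'll lift straight up and check.

```bash
python3 -m inch '[[0,0,-0.1,0,0,0,0],[0,0,-0.4,0,0,0,0],[0,0,-0.7,0,0,0,0],[0,0,-1,0,0,0,0],[0,0,-1,0,0,0,0],[0,0,-1,0,0,0,0]]' | grep -E 'pos|contact'
python3 - <<'E'
from h import *
c=get_image("scene");cv2.imwrite("pics/s5.png",cv2.resize(c["image"][140:280,170:360],None,fx=4.2,fy=4.2)[:,:,::-1])
E
```

```text
eef_pos: [0.5973, -0.147, 0.1755]
contact_force: [0.0, -0.5, 0.0]
```

View pics/s5.png

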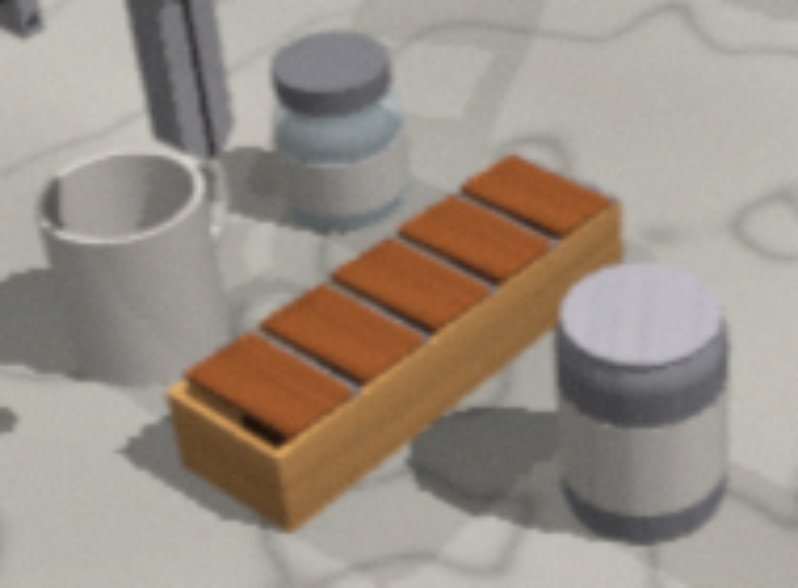

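The picture shows all five lids flat and parallel, the box at its old corners (170,395) and (290,530), and the mug, jar and tin where they were.

```bash
python3 -c "
from station import *
print(sign_off())"
```

```text
the job is handed in; nothing more can be done
None
```

All five lids were folded shut in order from the knob end; the last picture shows them flat, with the box, mug, jar and tin where they were, and the job is handed in, though `sign_off()` gave no verdict.

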